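# Lock a new filter cartridge into the bench fume extractor

### The job

Fit the white filter cartridge to the grey bench fume extractor: stand it in the collar on top, turn it gently clockwise until its two lugs drop into the collar's slots, then push it down against the spring and twist it a quarter turn clockwise to the stop so that it locks in its notches, and let go. Feel your way and never force it, and leave the other things on the bench where they are.

Things in the scene. Friction and masses are not known exactly. Their poses are not given: they have to be found in the camera images.
- filter_center (a point): White filter cartridge, loose, upright on the bench, 200-310 g, 80 mm tall; this point is on its axis half-way up, z up. Round body 60 mm across from the underside to 6 mm above this point, its foot chamfered over the last 6 mm to 52 mm across. A grip fin on top and two side lugs lie in line along x; a half turn gives the same shape.
- filter_fin (a point): Where to grip the cartridge, 28 mm above its centre: the flat upright fin on its top, 52 mm long along x, 14 mm thick along y (take it by the thickness), from 22 mm below to 12 mm above this point. Keep fingertips above the body's top, 22 mm below this point.
- filter_lug (a point): Outer part of one of the cartridge's two lugs, at +x of its axis (the other, alike, at -x): 11 mm wide, 6 mm high, from 3 mm below to 3 mm above this point, sticking out to 38 mm from the axis. This point is 34 mm from the axis and 21 mm above the underside.
- socket (a point): Centre of the mouth (upper rim) of the aluminium bayonet collar on the extractor, z up, x and y along the box sides; 129 mm above the bench, collar 93 mm across, bore 63.4 mm. Its lip has two opposite slots about 20 mm wide, clocked by hand and not measured: from above the slot line lies 0.18 to 0.50 rad (10 to 29 degrees) clockwise of this x axis. Find it by feel.
- socket_lip (a point): Underside of the collar's lip, 8 mm below the mouth, same axes. With the lugs resting on the lip the cartridge's centre is 22 mm above the mouth; over the slots it drops freely 6 mm, rests on the spring plate and stays there if let go. The lugs must be pushed wholly below this point (centre under 8 mm above the mouth) to turn clockwise.
- socket_plate (a point): Top of the round sprung plate inside the collar, at its free height, 24 mm below the mouth. The cartridge's foot pushes it down: 5 N to start, 10 N after 8 mm, a hard bottom after 12 mm (cartridge centre 4 mm above the mouth). Never force the cartridge: over 60 N between it and the extractor is too much.
- socket_lock (a point): Where the cartridge's centre lies when locked: 11.5 mm above the mouth, on its axis, same axes. Turned clockwise below the lip, the lugs meet a hard stop about 93 degrees from the slots; there, with the push eased, the spring lifts the lugs 3.5 mm into notches under the lip and the cartridge stays locked.
- extractor: The fume extractor: grey box 160 x 160 x 85 mm with the collar on it; origin at the centre of its underside, on the bench, axes as the socket's.
- spool_center (a point): Bystander: steel solder spool, 54 mm diameter, 40 mm tall; point at its centre.
- pliers: Bystander: small pliers with red grips lying flat, 130 mm long, jaws to +x; origin at the pivot on the bench.
- board: Bystander: green circuit board 100 x 160 mm on 10 mm posts; origin on the bench under its centre.
- screwdriver: Bystander: screwdriver 160 mm long lying along its x.
Mind the look-alikes: they are no part of the job. Of the things like the part that bears filter_center, leave any that is orange; of the rest the smaller one is meant.

How it is judged:
On the way, in this order (a step that is already met when the one before it is completed fails the run):
1. the cartridge is lifted from the bench (height (world z) of filter_center above 0.08 m), for 0.1 s.
2. the cartridge is in the collar, pushed down against the spring until its lugs are below the lip (z of filter_center in the frame of socket below 0.0085 m and horizontal distance between filter_center and socket below 0.006 m), for 0.1 s.
At the end, for the whole second after the job is handed in: The cartridge is locked in the collar: its centre 9.8 to 13.2 mm above the collar's mouth (lugs sprung up into the notches), within 4 mm of the collar's axis, upright within 0.06 rad, its lug line within 0.7 rad of the extractor's y axis (a quarter turn past the slots), at rest and released (z of filter_center in the frame of socket between 0.0098 and 0.0132 m and horizontal distance between filter_center and socket below 0.004 m and angle between filter_center's own z axis and vertical below 0.06 rad and angle between the x axis of filter_center and the y axis of extractor, either way round below 0.7 rad and linear speed of filter below 0.02 m/s); the robot touches nothing.
It fails at once if the cartridge is forced: more than 60 N between it and the extractor (contact force between filter and extractor above 60 N).
It fails at once if a bystander is moved more than 30 mm (distance of any of spool_center, pliers, board, screwdriver from where it was at the start of the episode above 0.03 m).
It also fails if it takes over 72 s, if anything falls off the work surface, if the arm or the gripper's body presses on something with over 40 N, if the wrist force passes 120 N, or if a joint passes its speed limit or range.

### The arm

A 6-joint arm with a two-finger parallel gripper is mounted at the origin on the work surface. World frame = base frame: x ahead of the robot, y to its left, z up, the work surface at z = 0. Lengths are in m, angles in rad, forces in N, time in s.
With the tool pointing down it reaches from about 0.375 to 0.925 m from the base axis. Payload 5.7 kg.
Tool frame: the origin (TCP) lies at the very end of the fingers, on their centre line; the grasp point (between the pads) lies 19 mm behind it; z points along the fingers, y is the line along which they close (so a half turn about z gives the same grasp; the last joint's range is limited). The gripper opens to 88 mm and grips with 3 to 60 N. Pads are 20 mm wide; open, the fingers measure 115 mm over their backs; the gripper's body (75 mm by 178 mm) begins 61 mm behind the grasp point.
Start: joints at [1.071, 0.359, 1.51, -0, 1.272, -0.115], TCP at [0.225, 0.556, 0.223] pointing down, gripper open.
Joint ranges: [-2.97, 2.97], [-1.01, 2.36], [0.21, 2.38], [-0.96, 4.11], [0.2, 2.71], [-2.98, 2.98]. Speed limits (rad/s): [2.39, 2.39, 3.14, 3.14, 3.14, 3.14].

### API

Orientations are given as a unit quaternion [x, y, z, w].
In Python, from station import get_state, cams, robot gives the robot as it stands. The module is installed in compiled form; this text tells all that it offers.
- The arm moves only by the shell command python3 -m jog 'ROWS' [FORCE]. ROWS is JSON, a list of rows, each a list of 5 numbers: the finger opening in cm, from 0 to 8.78, then the shift along the world's x, y, z in cm, then the turn about the world's z in degrees. A call has 1 to 12 rows; each row shifts and turns the commanded pose from where the row before left it; what a row does not reach is not made up. A row lasts 1/12 s, in which the tool goes at most 41.7 mm and 7.16 degrees, less where a joint would pass 70% of its speed; a pose out of reach is approached as far as the arm can. A call with a gripper value outside its range is refused whole. The fingers move at their own pace and stop on an object; FORCE is the grip in N (left out, the last holds). Time passes only in rows, so rows that do not move let the fingers close. It gives the time, the measured TCP pose, the force, the opening and the grip force at its end, in the units of the state.
- get_state(): the state, without advancing time (a new reading comes with each control period).
- cams.capture(name): name is "side" or "top"; returns (picture, depth): 480x640x3 uint8, red, green, blue; 480x640 float32, m along the optical axis (not along the pixel's ray), 0 where there is no reading.
- cams.get_calibration(name): a dict with "K" (3x3 intrinsics, pixels), "position" and "rotation" of the camera in the world. Camera axes: x right, y down, z forward; pixel columns grow to the right and rows downward; lengths in m; the calibration is good to about 2 mm. A picture is of the moment at which its call begins. get_calibration takes no time and is no camera call.
- robot.hand_in(): hands the job in; it is judged then, once.
The state is a dict: "clock": time; "joint_positions": joint angles; "joint_vel": joint speeds; "tau": joint torques, N m; "tool_pos": TCP position; "ee_rot": TCP orientation; "contact_force": force on the tool from outside, world axes, zero at the start; "torque": the same for the moment, N m; "opening": finger opening in m; "grasp_force": force on a finger pad.
Only numpy, scipy, OpenCV 4.12 (cv2) and the standard library are available. Lean on these libraries where they do the work, as an engineer would, in place of code of your own. Each camera call takes 0.05 s, during which the arm holds its last target. There are 200 camera calls.

## Working session

There is one attempt and no reset: what is moved stays moved. The work goes in short steps, Python scripts to look and compute and a shell command to move; the robot and the scene stay as the last step left them, time stands still between calls to the robot, and variables do not carry over. Pictures are saved under pics/ and viewed, at most 10 in all, crops included, and the job is handed in when it is done.

```bash
mkdir -p pics; cat > h.py <<'E'
import numpy as np,cv2
from station import get_state,cams,robot
def grab(n):
    im,d=cams.capture(n); c=cams.get_calibration(n)
    K=np.array(c["K"]);R=np.array(c["rotation"]);p=np.array(c["position"])
    v,u=np.mgrid[:480,:640]
    ray=np.stack([(u-K[0,2])/K[0,0],(v-K[1,2])/K[1,1],np.ones_like(u,float)],-1)
    if R.size==4: 
        from scipy.spatial.transform import Rotation as T; R=T.from_quat(R).as_matrix()
    P=(ray*d[...,None])@R.T+p
    P[d==0]=np.nan
    return im,d,P,ray@R.T,p
def save(im,f): cv2.imwrite('pics/'+f,cv2.cvtColor(im,cv2.COLOR_RGB2BGR))
E
python3 - <<'E'
from h import *
a=grab('top');b=grab('side');save(a[0],'top0.png');save(b[0],'side0.png')
print(a[4],b[4],cams.get_calibration('top'));print(get_state())
E
```

```text
[0.52373044 0.02801893 1.17974745] [ 0.3540087  -0.53916365  0.66410799] {'K': array([[495.12478644,   0.        , 319.61391053],
       [  0.        , 495.12478644, 235.93656195],
       [  0.        ,   0.        ,   1.        ]]), 'position': array([0.52373044, 0.02801893, 1.17974745]), 'rotation': array([ 0.70828847, -0.70430401,  0.02354003, -0.04158343])}
{'clock': 0.1, 'joint_positions': array([ 1.07090772e+00,  3.59427137e-01,  1.51129332e+00, -4.42156278e-06,
        1.27250515e+00, -1.15075021e-01]), 'joint_vel': array([ 0.00011393, -0.00036234, -0.00156062,  0.00211743,  0.00161957,
       -0.00041091]), 'tau': array([ 8.03548828e-04, -5.16355884e+01, -2.71409047e+01,  6.77143852e-02,
        2.77644082e-02, -2.03434138e-05]), 'tool_pos': array([0.22493306, 0.55558585, 0.22190888]), 'ee_rot': array([ 1.91221124e-01,  9.81546644e-01, -7.78819062e-04, -2.45099872e-04]), 'contact_force': array([-0.2856723 , -0.22205732,  0.39482257]), 'torque': array([ 0.02050506, -0.01898802, -0.01369306]), 'grasp_force': 0.0, 'opening': 0.08782897660661525}
```

View pics/top0.png

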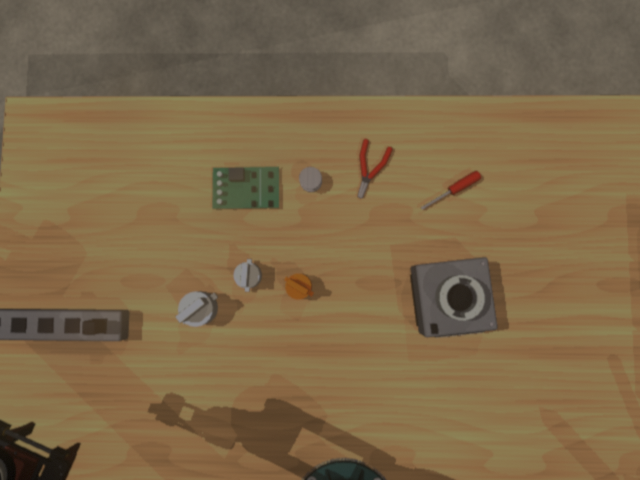

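View pics/side0.png

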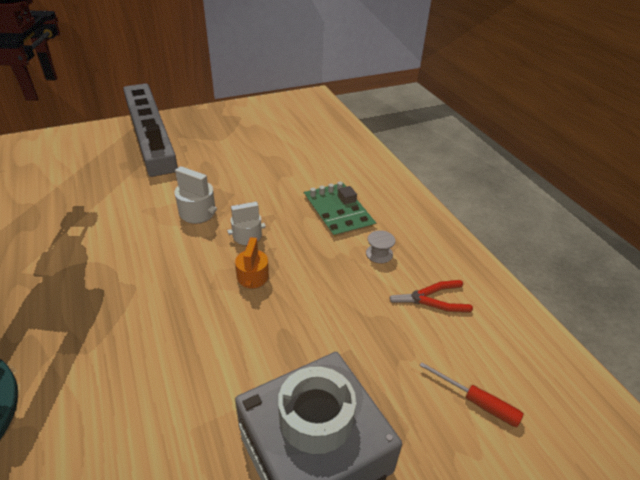

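Candidates in the top view are the large white cartridge (197,309), the small white one (247,275) and the orange one (298,287). By the description I choose the small white one at (247,275). The collar is at (462,297).

```bash
python3 - <<'E'
from h import *
def fit(p): 
    (c,s,a)=cv2.minAreaRect((p[:,:2]*1000).astype(np.float32)); return np.round(c,1),np.round(s,1),round(a,1)
for n,pf,pc in (('top',(247,275),(462,297)),('side',(247,222),(317,405))):
    im,d,P,ray,o=grab(n)
    v,u=np.mgrid[:480,:640]
    # filter
    m=(abs(u-pf[0])<28)&(abs(v-pf[1])<30); q=P[m]; q=q[np.isfinite(q[:,2])]
    print(n,'zmax',np.nanpercentile(q[:,2],99.5))
    if n=='top': q0=np.nanmedian(P[pf[1]-2:pf[1]+3,pf[0]-1:pf[0]+2].reshape(-1,3),0); print(q0); c0=q0[:2]
    near=q[np.linalg.norm(q[:,:2]-c0,axis=1)<.045]
    fin=near[near[:,2]>.068]; print('fin',len(fin),fit(fin),fin.mean(0)); 
    body=near[(near[:,2]>.01)]; print('all',fit(body))
    # collar
    m=(abs(u-pc[0])<75)&(abs(v-pc[1])<90); q=P[m]; q=q[np.isfinite(q[:,2])]
    rim=q[(abs(q[:,2]-.129)<.006)]
    c,r=cv2.minEnclosingCircle((rim[:,:2]*1000).astype(np.float32)); print('rim',len(rim),np.median(rim[:,2]),c,r)
    box=q[(abs(q[:,2]-.085)<.006)]; print('box',len(box),np.median(box[:,2]),fit(box))
    k=4 if n=='top' else 3
    for (x,y),f in ((pf,'f'),(pc,'c')):
        w=40 if n=='top' else 60
        t=cv2.resize(im[y-w:y+w,x-w:x+w],(400,400),interpolation=cv2.INTER_CUBIC)
        globals()[n+f]=t
save(np.hstack([topf,topc]),'crop1.png')
E
```

```text
top zmax 0.08345590709349099
[0.53743177 0.21864362 0.07260057]
fin 164 (array([539.8, 225.1]), array([15.1, 49.9]), 87.3) [0.53967391 0.22418426 0.07973254]
all (array([539.3, 224.6]), array([58.9, 59.1]), 43.9)
rim 798 0.1300196456995586 (494.7605285644531, -242.1248016357422) 47.3182373046875
box 3745 0.08598563069782328 (array([ 494., -242.]), array([160. , 160.4]), 6.8)
side zmax 0.08061123462994858
fin 228 (array([536.5, 225.5]), array([17.8, 51.2]), 86.0) [0.53580604 0.22213172 0.07622014]
all (array([534.4, 215.9]), array([45.8, 75.1]), 78.6)
rim 2290 0.128204527611939 (493.0922546386719, -241.95455932617188) 47.73748779296875
box 8347 0.08423547812539811 (array([ 491.9, -242.6]), array([159.1, 159.8]), 6.5)
```

View pics/crop1.png

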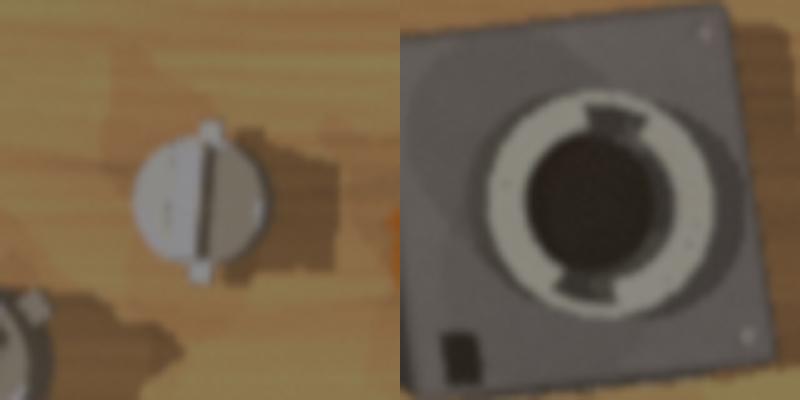

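The crop confirms the small white cartridge: lugs at (211,130) and (200,270), fin about -4° off world x. The collar slots are at crop pixels (615,118) and (585,290), so the slot line is roughly -10° in the world and about 17° clockwise of the box x axis, which is within the given range. Moving above the cartridge.

```bash
python3 -m jog '[[4,2.6,-2.75,0,1.6],[4,2.6,-2.75,0,1.6],[4,2.6,-2.75,0,1.6],[4,2.6,-2.75,0,1.6],[4,2.6,-2.75,0,1.6],[4,2.6,-2.75,0,1.6],[4,2.6,-2.75,0,1.6],[4,2.6,-2.75,0,1.6],[4,2.6,-2.75,0,1.6],[4,2.6,-2.75,0,1.6],[4,2.6,-2.75,0,1.5],[4,2.6,-2.75,0,1]]' 30
python3 -m jog '[[4,0,0,-1.6,0],[4,0,0,-1.6,0],[4,0,0,-1.6,0],[4,0,0,-1.6,0],[4,0,0,-1.6,0],[4,0,0,0,0]]'
python3 - <<'E'
from h import *
from scipy.spatial.transform import Rotation as T
s=get_state();print(s['tool_pos'],T.from_quat(s['ee_rot']).as_matrix()[:,0:2])
b=grab('side')[0][130:290,150:350];a=grab('top')[0][220:330,180:320]
save(np.hstack([cv2.resize(b,(400,320)),cv2.resize(a,(400,320))]),'pre.png')
E
```

```text
clock: 1.2
tool_pos: [0.5381, 0.2245, 0.2225]
ee_rot: [0.03, 1.0, -0.0, -0.0]
contact_force: [-0.5, 0.5, -0.2]
opening: 0.0398
grasp_force: 0.0
clock: 1.7
tool_pos: [0.5349, 0.2253, 0.1395]
ee_rot: [0.031, 1.0, -0.001, -0.003]
contact_force: [-0.3, 0.0, -0.3]
opening: 0.04
grasp_force: 0.0
[0.5349169  0.22528513 0.13950572] [[-0.99805208  0.0621362 ]
 [ 0.06214639  0.99806564]
 [ 0.00546505 -0.0020161 ]]
```

View pics/pre.png

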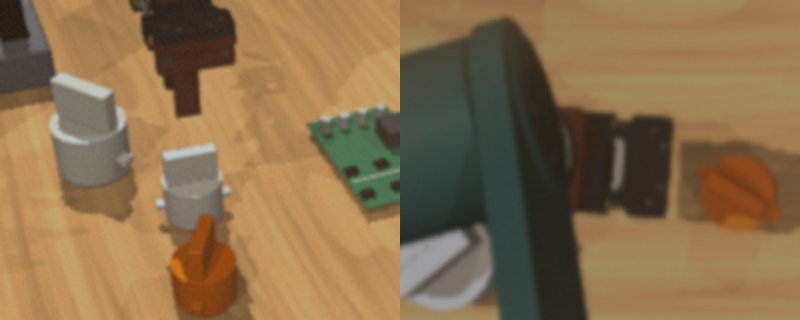

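The side view (left half) shows the fingers above the small white cartridge's fin. In the top view (right half) the fin lies between the fingers at (618,165). Descending, with a small x correction.

```bash
python3 -m jog '[[4,0,0,-1.5,0],[4,0.0,0,-1.5,0],[4,0,0,-1.5,0],[4,0,0,-1.2,0],[4,0,0,0,0],[4,0,0,0,0],[4,0,0,0,0]]'; python3 -m jog '[[4,0,0,0,0],[4,0,0,0,0]]'
```

```text
clock: 2.38
tool_pos: [0.5383, 0.2265, 0.087]
ee_rot: [0.031, 1.0, 0.0, 0.001]
contact_force: [0.3, 0.2, 0.5]
opening: 0.0401
grasp_force: 0.0
clock: 2.55
tool_pos: [0.538, 0.2264, 0.0868]
ee_rot: [0.031, 1.0, 0.0, 0.001]
contact_force: [0.8, -0.1, -0.3]
opening: 0.0403
grasp_force: 0.0
```

```bash
python3 -m jog '[[4,0.1,-0.15,-1.0,0],[4,0,0,-1.0,0],[4,0,0,-1.0,0],[4,0,0,-0.6,0],[4,0,0,0,0],[4,0,0,0,0]]'; python3 -m jog '[[0.8,0,0,0,0],[0.8,0,0,0,0],[0.8,0,0,0,0],[0.8,0,0,0,0],[0.8,0,0,0,0],[0.8,0,0,0,0],[0.8,0,0,0,0],[0.8,0,0,0,0]]' 40
```

```text
clock: 3.05
tool_pos: [0.5375, 0.2244, 0.0486]
ee_rot: [0.031, 1.0, -0.0, -0.001]
contact_force: [-0.6, 0.1, 0.3]
opening: 0.0401
grasp_force: 0.0
clock: 3.72
tool_pos: [0.5382, 0.2246, 0.0497]
ee_rot: [0.031, 1.0, -0.0, -0.0]
contact_force: [-1.1, 0.3, 1.1]
opening: 0.014
grasp_force: 40.0
```

Gripped: the opening is 14 mm, which is the fin thickness. The cartridge centre is about 9.7 mm below the TCP. Lifting and carrying it to the collar.

```bash
python3 -m jog '[[0.8,0,0,2,0],[0.8,0,0,3.5,0],[0.8,0,0,3.5,0],[0.8,0,0,3.5,0],[0.8,0,0,3,0],[0.8,0,0,1,0],[0.8,0,0,0,0]]'
python3 -m jog '[[0.8,-0.3,-3.8,0,0],[0.8,-0.4,-3.9,0,1],[0.8,-0.4,-3.9,0,1],[0.8,-0.4,-3.9,0,1],[0.8,-0.4,-3.9,0,1],[0.8,-0.4,-3.9,0,1],[0.8,-0.4,-3.9,0,0],[0.8,-0.4,-3.9,0,0],[0.8,-0.4,-3.9,0,0],[0.8,-0.4,-3.9,0,0],[0.8,-0.4,-3.9,0,0],[0.8,-0.2,-2,0,0]]'
python3 -m jog '[[0.8,0,-1.8,0,0],[0.8,0,0,0,0],[0.8,0,0,0,0],[0.8,0,0,0,0],[0.8,0,0,0,0]]'
```

```text
clock: 4.3
tool_pos: [0.54, 0.2251, 0.2172]
ee_rot: [0.031, 1.0, 0.001, 0.003]
contact_force: [-0.4, 0.3, -2.9]
opening: 0.0141
grasp_force: 40.0
clock: 5.3
tool_pos: [0.4913, -0.2269, 0.2118]
ee_rot: [-0.012, 1.0, 0.0, -0.002]
contact_force: [0.6, 0.2, -1.7]
opening: 0.0142
grasp_force: 40.0
clock: 5.72
tool_pos: [0.4925, -0.2398, 0.2134]
ee_rot: [-0.013, 1.0, 0.001, -0.001]
contact_force: [-0.5, 0.4, -3.1]
opening: 0.0138
grasp_force: 40.0
```

```bash
python3 -m jog '[[0.8,0.05,-0.2,-1.0,0],[0.8,0,0,-1,0],[0.8,0,0,0,0],[0.8,0,0,0,0],[0.8,0,0,0,0]]'
python3 - <<'E'
from h import *
from scipy.optimize import least_squares
im,d,P,_,_=grab('side')
near=np.linalg.norm(P[...,:2]-[.494,-.242],axis=2)<.06
def circ(q,r):
    f=least_squares(lambda c:np.hypot(q[:,0]-c[0],q[:,1]-c[1])-r,q.mean(0)[:2]+[.01,.03],loss='soft_l1',f_scale=.001);return f.x*1000,np.abs(f.fun).mean()*1000
t=get_state()['tool_pos'];print(t); zc=t[2]-.0097
m=near&(P[...,2]>zc-.03)&(P[...,2]<zc+.004)
q=P[m]; c0=np.median(q,0);print(len(q))
ok=q[:,2]<zc-.025
print('body',circ(q,.03))
r=P[near&(abs(P[...,2]-.129)<.003)];c,rr=cv2.minEnclosingCircle((r[:,:2]*1000).astype(np.float32));print('rim',c,rr)
w=P[near&(P[...,2]>.092)&(P[...,2]<.122)];print('collar',circ(w,.0465))
save(cv2.resize(im[250:450,200:440],(720,600)),'side_over.png')
E
```

```text
clock: 6.13
tool_pos: [0.4936, -0.2431, 0.1943]
ee_rot: [-0.013, 1.0, 0.0, -0.0]
contact_force: [-0.2, -1.0, -2.3]
opening: 0.0138
grasp_force: 40.0
[ 0.49384247 -0.24330939  0.19466538]
827
body (array([ 492.3617522 , -242.81066548]), np.float64(1.0843577242688647))
rim (492.1183166503906, -242.62191772460938) 47.09316635131836
collar (array([ 492.53397803, -241.51174019]), np.float64(9.875131394194216))
```

View pics/side_over.png

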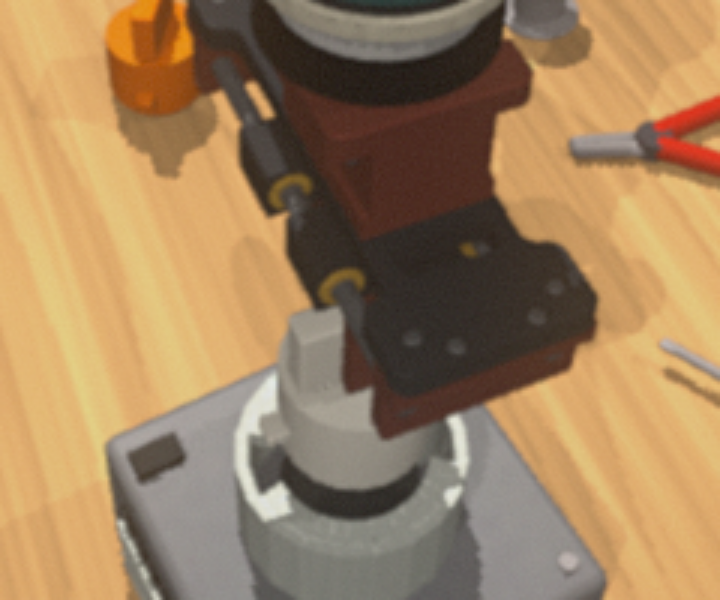

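The cartridge is concentric with the collar to within 1 mm, both in the picture and by the fits. Lowering gently onto the lip.

```bash
python3 -m jog '[[0.8,0,0,-0.6,0],[0.8,0,0,-0.6,0],[0.8,0,0,-0.6,0],[0.8,0,0,-0.4,0],[0.8,0,0,0,0],[0.8,0,0,0,0]]'; python3 -m jog '[[0.8,0,0,-0.3,0],[0.8,0,0,-0.2,0],[0.8,0,0,0,0],[0.8,0,0,0,0]]'
```

```text
clock: 6.68
tool_pos: [0.4934, -0.2432, 0.1721]
ee_rot: [-0.013, 1.0, 0.0, -0.0]
contact_force: [0.1, 0.3, -2.1]
opening: 0.014
grasp_force: 40.0
clock: 7.02
tool_pos: [0.4937, -0.2433, 0.1675]
ee_rot: [-0.013, 1.0, 0.0, -0.0]
contact_force: [0.6, 0.5, -2.9]
opening: 0.0138
grasp_force: 40.0
```

```bash
python3 -m jog '[[0.8,0,0,-0.3,0],[0.8,0,0,-0.2,0],[0.8,0,0,0,0],[0.8,0,0,0,0]]'; python3 -m jog '[[0.8,0,0,-0.1,0],[0.8,0,0,-0.1,0],[0.8,0,0,0,0]]'; python3 -m jog '[[0.8,0,0,-0.1,0],[0.8,0,0,0,0]]'
```

```text
clock: 7.35
tool_pos: [0.4936, -0.2433, 0.1624]
ee_rot: [-0.013, 1.0, 0.0, -0.0]
contact_force: [0.5, 0.6, -3.2]
opening: 0.0138
grasp_force: 40.0
clock: 7.6
tool_pos: [0.4938, -0.2433, 0.1606]
ee_rot: [-0.013, 1.0, -0.0, 0.0]
contact_force: [-0.8, 0.8, -3.1]
opening: 0.0137
grasp_force: 40.0
clock: 7.77
tool_pos: [0.4939, -0.2434, 0.1602]
ee_rot: [-0.013, 1.0, -0.0, 0.0]
contact_force: [-1.5, 2.5, 3.9]
opening: 0.0138
grasp_force: 40.0
```

The lugs touch the lip at the expected height, with about 6 N. Turning clockwise gently.

```bash
for i in 1; do python3 -m jog '[[0.8,0,0,0,-1],[0.8,0,0,0,-1],[0.8,0,0,0,-1],[0.8,0,0,0,0]]'; python3 -m jog '[[0.8,0,0,0,-1],[0.8,0,0,0,-1],[0.8,0,0,0,-1],[0.8,0,0,0,0]]';python3 -m jog '[[0.8,0,0,0,-1],[0.8,0,0,0,-1],[0.8,0,0,0,-1],[0.8,0,0,0,0]]'; done
```

```text
clock: 8.1
tool_pos: [0.4943, -0.2434, 0.1601]
ee_rot: [0.014, 1.0, -0.0, 0.001]
contact_force: [1.3, 3.8, 5.3]
opening: 0.0141
grasp_force: 40.0
clock: 8.43
tool_pos: [0.4934, -0.2434, 0.1591]
ee_rot: [0.04, 0.999, 0.0, -0.0]
contact_force: [2.1, 3.1, -1.3]
opening: 0.0135
grasp_force: 40.0
clock: 8.77
tool_pos: [0.4935, -0.2435, 0.1593]
ee_rot: [0.067, 0.998, -0.0, -0.0]
contact_force: [2.1, 1.4, -2.7]
opening: 0.0137
grasp_force: 40.0
```

The vertical force vanished and the tool sank about 1 mm, so the lugs have reached the slots. Centring a bit more and lowering to the plate.

```bash
python3 -m jog '[[0.8,0,0.03,0,-1],[0.8,0,0.03,0,-1],[0.8,0,0.03,0,-1],[0.8,0,0,-0.1,0],[0.8,0,0,-0.1,0],[0.8,0,0,0,0]]'; python3 -m jog '[[0.8,0,0,-0.1,0],[0.8,0,0,-0.1,0],[0.8,0,0,0,0]]';python3 -m jog '[[0.8,0,0,-0.1,0],[0.8,0,0,-0.1,0],[0.8,0,0,0,0]]'
```

```text
clock: 9.27
tool_pos: [0.4934, -0.2425, 0.1574]
ee_rot: [0.092, 0.996, -0.0, -0.0]
contact_force: [-0.3, -0.3, -2.4]
opening: 0.0139
grasp_force: 40.0
clock: 9.52
tool_pos: [0.4936, -0.2425, 0.1554]
ee_rot: [0.092, 0.996, 0.0, -0.0]
contact_force: [0.5, 0.5, -3.3]
opening: 0.0141
grasp_force: 40.0
clock: 9.77
tool_pos: [0.4938, -0.2425, 0.1539]
ee_rot: [0.092, 0.996, -0.0, 0.0]
contact_force: [-1.2, 0.5, 3.5]
opening: 0.014
grasp_force: 40.0
```

The foot is resting on the plate, with no lateral force. Pushing down against the spring.

```bash
python3 -m jog '[[0.8,0,0,-0.15,0],[0.8,0,0,-0.15,0],[0.8,0,0,-0.15,0],[0.8,0,0,0,0]]'; python3 -m jog '[[0.8,0,0,-0.15,0],[0.8,0,0,-0.15,0],[0.8,0,0,0,0]]';python3 -m jog '[[0.8,0,0,-0.1,0],[0.8,0,0,-0.1,0],[0.8,0,0,0,0],[0.8,0,0,0,0]]'
```

```text
clock: 10.1
tool_pos: [0.4938, -0.2426, 0.1492]
ee_rot: [0.092, 0.996, -0.0, 0.0]
contact_force: [-2.4, 1.3, 4.5]
opening: 0.0138
grasp_force: 40.0
clock: 10.35
tool_pos: [0.4938, -0.2426, 0.1463]
ee_rot: [0.092, 0.996, -0.0, 0.0]
contact_force: [-1.8, 1.1, 7.0]
opening: 0.0143
grasp_force: 40.0
clock: 10.68
tool_pos: [0.4938, -0.2426, 0.1446]
ee_rot: [0.092, 0.996, -0.0, 0.0]
contact_force: [-2.5, 2.8, 7.7]
opening: 0.0141
grasp_force: 40.0
```

```bash
python3 -m jog '[[0.8,0,0,-0.07,0],[0.8,0,0,0,0],[0.8,0,0,0,-2],[0.8,0,0,0,-3],[0.8,0,0,0,-3],[0.8,0,0,0,-3],[0.8,0,0,0,0]]'; python3 -c "from station import get_state as g;print(g()['torque'])"
```

```text
clock: 11.27
tool_pos: [0.4947, -0.2432, 0.1444]
ee_rot: [0.188, 0.982, -0.001, 0.001]
contact_force: [-2.2, 0.8, 8.0]
opening: 0.0138
grasp_force: 40.0
[0.12332814 0.25341055 0.00073276]
```

Turning freely: the z moment is near zero and we are past the slot width. Continuing.

```bash
python3 -m jog '[[0.8,0,0,0,-4],[0.8,0,0,0,-4],[0.8,0,0,0,-4],[0.8,0,0,0,-4],[0.8,0,0,0,-4],[0.8,0,0,0,0]]'; python3 -c "from station import get_state as g;print(g()['torque'])"; python3 -m jog '[[0.8,0,0,0,-4],[0.8,0,0,0,-4],[0.8,0,0,0,-4],[0.8,0,0,0,-4],[0.8,0,0,0,-4],[0.8,0,0,0,-4],[0.8,0,0,0,-4],[0.8,0,0,0,-4],[0.8,0,0,0,0]]'; python3 -c "from station import get_state as g;print(g()['torque'])"
```

```text
clock: 11.77
tool_pos: [0.4949, -0.2432, 0.1444]
ee_rot: [0.356, 0.934, -0.0, 0.001]
contact_force: [-1.3, 0.3, 8.3]
opening: 0.0136
grasp_force: 40.0
[ 0.06589058  0.2178568  -0.10682013]
clock: 12.52
tool_pos: [0.4948, -0.2432, 0.1444]
ee_rot: [0.6, 0.8, 0.0, 0.001]
contact_force: [-0.3, 1.1, 8.6]
opening: 0.0138
grasp_force: 40.0
[ 0.1483934   0.33477875 -0.05029937]
```

```bash
T="from station import get_state as g;print(g()['torque'])"; python3 -m jog '[[0.8,0,0,0,-4],[0.8,0,0,0,-4],[0.8,0,0,0,-4],[0.8,0,0,0,-4],[0.8,0,0,0,-4],[0.8,0,0,0,0]]'; python3 -c "$T"; python3 -m jog '[[0.8,0,0,0,-1.5],[0.8,0,0,0,-1.5],[0.8,0,0,0,-1],[0.8,0,0,0,0]]'; python3 -c "$T"; python3 -m jog '[[0.8,0,0,0,-1],[0.8,0,0,0,-1],[0.8,0,0,0,0]]'; python3 -c "$T"
```

```text
clock: 13.02
tool_pos: [0.4946, -0.243, 0.1443]
ee_rot: [0.73, 0.684, 0.0, 0.001]
contact_force: [-1.7, 0.6, 8.4]
opening: 0.0141
grasp_force: 40.0
[ 0.07466187  0.37408771 -0.103762  ]
clock: 13.35
tool_pos: [0.4944, -0.2431, 0.1443]
ee_rot: [0.752, 0.659, 0.0, 0.001]
contact_force: [-2.1, 0.7, 7.9]
opening: 0.0137
grasp_force: 40.0
[0.05395703 0.50445016 0.10140943]
clock: 13.6
tool_pos: [0.4944, -0.243, 0.1443]
ee_rot: [0.764, 0.646, 0.0, 0.001]
contact_force: [-1.2, 1.1, 8.8]
opening: 0.0133
grasp_force: 40.0
[0.07119283 0.42436159 0.1155883 ]
```

```bash
T="from station import get_state as g;print(g()['torque'])"; for i in 1; do python3 -m jog '[[0.8,0,0,0,-1],[0.8,0,0,0,-1],[0.8,0,0,0,0]]'; python3 -c "$T"; python3 -m jog '[[0.8,0,0,0,-1],[0.8,0,0,0,-0.5],[0.8,0,0,0,0]]'; python3 -c "$T"; python3 -m jog '[[0.8,0,0,0,-1],[0.8,0,0,0,0]]'; python3 -c "$T"; done
```

```text
clock: 13.85
tool_pos: [0.4943, -0.2429, 0.1442]
ee_rot: [0.775, 0.632, 0.0, 0.001]
contact_force: [-2.7, 1.6, 9.2]
opening: 0.0141
grasp_force: 40.0
[0.16017493 0.49032009 0.18303269]
clock: 14.1
tool_pos: [0.4938, -0.2428, 0.1442]
ee_rot: [0.783, 0.622, -0.0, 0.0]
contact_force: [-3.1, 1.9, 10.0]
opening: 0.0141
grasp_force: 40.0
[0.15647578 0.63233943 0.33613896]
clock: 14.27
tool_pos: [0.4934, -0.2426, 0.1442]
ee_rot: [0.788, 0.615, -0.0, -0.0]
contact_force: [-4.2, 1.8, 11.0]
opening: 0.0138
grasp_force: 40.0
[0.20610702 0.85333569 0.43716844]
```

The moment builds up (0.12 to 0.44 N m) at about 93° from the slots, so this is the stop. Easing the push.

```bash
T="from station import get_state as g;print(g()['torque'])"; python3 -m jog '[[0.8,0,0,0.1,0],[0.8,0,0,0.1,0],[0.8,0,0,0,0]]'; python3 -c "$T"; python3 -m jog '[[0.8,0,0,0.1,0],[0.8,0,0,0.1,0],[0.8,0,0,0,0]]';python3 -c "$T"; python3 -m jog '[[0.8,0,0,0.1,0],[0.8,0,0,0,0]]';python3 -c "$T"
```

```text
clock: 14.52
tool_pos: [0.4933, -0.2425, 0.1455]
ee_rot: [0.788, 0.616, -0.0, -0.0]
contact_force: [-4.1, 2.1, 5.0]
opening: 0.0134
grasp_force: 40.0
[-0.03564899  0.69952865  0.37241688]
clock: 14.77
tool_pos: [0.4933, -0.2424, 0.1473]
ee_rot: [0.788, 0.615, -0.0, -0.0]
contact_force: [-3.9, 1.2, 3.8]
opening: 0.0135
grasp_force: 40.0
[-0.11089184  0.78371802  0.37729423]
clock: 14.93
tool_pos: [0.4933, -0.2425, 0.1484]
ee_rot: [0.788, 0.615, -0.0, -0.0]
contact_force: [-4.6, 1.4, 3.4]
opening: 0.0139
grasp_force: 40.0
[-0.19406694  0.91851052  0.35667234]
```

```bash
T="from station import get_state as g;print(g()['torque'])"; python3 -m jog '[[0.8,0,0,0.1,0],[0.8,0,0,0,0]]'; python3 -c "$T"; python3 -m jog '[[0.8,0,0,0.05,0],[0.8,0,0,0,0]]';python3 -c "$T"; python3 -m jog '[[0.8,0,0,0.05,0],[0.8,0,0,0,0]]';python3 -c "$T"
```

```text
clock: 15.1
tool_pos: [0.4933, -0.2425, 0.1494]
ee_rot: [0.788, 0.615, -0.0, -0.0]
contact_force: [-5.5, 0.6, 2.3]
opening: 0.0137
grasp_force: 40.0
[-0.19962683  1.01338329  0.3208061 ]
clock: 15.27
tool_pos: [0.4933, -0.2424, 0.1497]
ee_rot: [0.788, 0.615, -0.0, -0.0]
contact_force: [-4.3, 0.2, 0.3]
opening: 0.0136
grasp_force: 40.0
[-0.34224011  1.04212337  0.32089395]
clock: 15.43
tool_pos: [0.4933, -0.2424, 0.1502]
ee_rot: [0.788, 0.615, -0.0, -0.0]
contact_force: [-4.7, -0.5, -0.2]
opening: 0.014
grasp_force: 40.0
[-0.34001819  1.0754826   0.32406518]
```

```bash
python3 -m jog '[[0.8,-0.07,0,0.05,0],[0.8,0,0,0,0],[0.8,0,0,0,0]]'; python3 -m jog '[[0.8,0,0,0.05,0],[0.8,0,0,0,0]]'
```

```text
clock: 15.68
tool_pos: [0.4932, -0.2424, 0.1502]
ee_rot: [0.788, 0.615, 0.0, -0.0]
contact_force: [-0.6, -0.2, -11.2]
opening: 0.0139
grasp_force: 40.0
clock: 15.85
tool_pos: [0.4932, -0.2424, 0.1503]
ee_rot: [0.788, 0.615, 0.0, -0.0]
contact_force: [2.0, -2.3, -19.8]
opening: 0.0138
grasp_force: 40.0
```

It resists an upward pull at the locked height (0.1503), so the lugs are in the notches. Relaxing, then letting go.

```bash
python3 -m jog '[[0.8,0,0,-0.1,0],[0.8,0,0,0,0],[0.8,0,0,0,0]]' 10; python3 -m jog '[[3.5,0,0,0,0],[3.5,0,0,0,0],[3.5,0,0,0,0],[3.5,0,0,0,0],[3.5,0,0,0,0],[3.5,0,0,0,0]]'; python3 -m jog '[[3.5,0,0,0.5,0],[3.5,0,0,1.5,0],[3.5,0,0,2,0],[3.5,0,0,3,0],[3.5,0,0,3,0],[3.5,-1,3,2,0],[3.5,-1,4,0,0],[3.5,-1,4,0,0],[3.5,0,4,0,0],[3.5,0,4,0,0],[3.5,0,0,0,0],[3.5,0,0,0,0]]'
python3 - <<'E'
from h import *
o=[]
for n,s in (('top',(slice(237,357),slice(392,532))),('side',(slice(300,480),slice(210,420)))):
    im,d,P,_,_=grab(n); o.append(cv2.resize(im[s],(400,343)))
    near=np.linalg.norm(P[...,:2]-[.494,-.242],axis=2)<.05
    f=P[near&(P[...,2]>.172)&(P[...,2]<.2)]
    r=P[near&(abs(P[...,2]-.129)<.003)]
    print(n,'fin top',np.percentile(f[:,2],[50,95]),cv2.minAreaRect((f[:,:2]*1000).astype(np.float32)),'rim',cv2.minEnclosingCircle((r[:,:2]*1000).astype(np.float32)),np.median(r[:,2]))
save(np.hstack(o),'end.png')
E
```

```text
clock: 16.1
tool_pos: [0.4932, -0.2423, 0.1503]
ee_rot: [0.788, 0.615, 0.0, -0.0]
contact_force: [0.4, -0.4, -13.8]
opening: 0.0138
grasp_force: 10.0
clock: 16.6
tool_pos: [0.4933, -0.2427, 0.1509]
ee_rot: [0.788, 0.615, 0.0, 0.0]
contact_force: [0.8, -0.9, 0.5]
opening: 0.0347
grasp_force: 0.0
clock: 17.6
tool_pos: [0.4628, -0.0507, 0.271]
ee_rot: [0.787, 0.617, 0.0, 0.0]
contact_force: [0.0, -0.3, 0.1]
opening: 0.0349
grasp_force: 0.0
top fin top [0.18118057 0.18446455] ((494.47943115234375, -241.7436065673828), (52.59052276611328, 13.571695327758789), 76.31107330322266) rim ((493.4748840332031, -242.68431091308594), 47.65868377685547) 0.12979980263817315
side fin top [0.17945304 0.1810035 ] ((492.9290466308594, -242.12672424316406), (52.39925765991211, 14.238449096679688), 76.68927001953125) rim ((492.9689636230469, -241.96429443359375), 47.79762649536133) 0.12829066207588158
```

View pics/end.png

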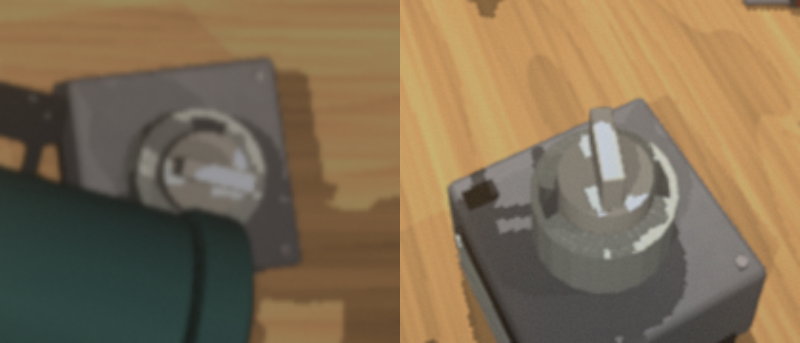

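The picture shows the cartridge upright in the collar with the gripper clear of it. The fin top is about 51.5 mm above the mouth, as expected when locked. The lug line is about 0.35 rad from the extractor's y axis, and the cartridge is centred within about 1.5 mm. Handing in.

```bash
python3 -c "from station import robot;print(robot.hand_in())"
```

```text
the job is handed in; nothing more can be done
None
```

The small white filter cartridge is locked in the extractor's collar and released, no bystander was touched as far as I could tell, and I handed the job in at about 18 s on the robot's clock; the hand-in returned no verdict.

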